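Clear the deck and hold the chip flap open

ROBOT

A 6-joint arm with a two-finger parallel gripper is mounted at the origin on the work surface. World frame = base frame: x ahead of the robot, y to its left, z up, the work surface at z = 0. Lengths are in mm, angles in rad, forces in N, time in s.
With the tool pointing down it reaches from about 300 to 775 mm from the base axis. Payload 14.6 kg.
Tool frame: the origin (TCP) lies between the finger pads; the fingertips stand 8 mm ahead of it and the grasp point (between the pads) lies 11 mm behind it; y points along the fingers, x is the direction in which the jaws open and shut, and the axes are right-handed (so a half turn about y gives the same grasp; the last joint's range is limited). The gripper opens to 94 mm and grips with 3 to 60 N. Pads are 16 mm wide; open, the fingers measure 119 mm over their backs; the gripper's body (75 mm by 177 mm) begins 78 mm behind the grasp point.
Start: joints at [-0.067, 0.3, 1.521, -0, 1.321, -0.067], TCP at [549.99, -0.002, 213.446] pointing down, gripper open.
Joint ranges: [-3.03, 3.03], [-0.79, 2.21], [0.23, 2.52], [-1.04, 4.18], [0, 3.07], [-2.55, 2.55]. Speed limits (rad/s): [2.22, 2.22, 2.57, 3.14, 3.14, 3.14].

INTERFACE

Orientations are given as [roll, pitch, yaw] about the fixed x, y, z axes, in that order (R = Rz(yaw) Ry(pitch) Rx(roll)).
In Python, from cell import read_state, imaging, order gives the robot as it stands. The module is installed in compiled form; this text tells all that it offers.
- The arm moves only by the shell command python3 -m handwheel 'ROWS' [FORCE]. ROWS is JSON, a list that holds one entry, the list of rows, each a list of 7 numbers: the shift along the tool's x, y, z in mm, then the turn, a rotation vector about the tool's x, y, z in degrees, then the opening, from -1 (shut) to 1 (fully open), so that 0 is half open. A call has 1 to 5 rows; each row is the pose to reach, as a shift and turn from the pose measured when the call began, along the tool's axes at that moment; what a row does not reach only later rows make up. A row lasts 1/12 s, in which the tool goes at most 41.7 mm and 7.16 degrees, less where a joint would pass 70% of its speed; a pose out of reach is approached as far as the arm can. A call with a gripper value outside its range is refused whole. The fingers move at their own pace and stop on an object; FORCE is the grip in N (left out, the last holds). Time passes only in rows, so rows that repeat a pose let the fingers close. It gives the time, the measured TCP pose, the force and the opening at its end, in the units of the state.
- read_state(): the state, without advancing time (a new reading comes with each control period).
- imaging.camera(name): name is "scene" or "side" or "wrist"; returns (picture, depth): 420x560x3 uint8, red, green, blue; 420x560 float32, mm along the optical axis (not along the pixel's ray), 0 where there is no reading.
- imaging.get_calibration(name): a dict with "mtx" (3x3 intrinsics, pixels), "dist" ([k1, k2, p1, p2, k3] as OpenCV has them; the pictures are not rectified), "world_from_camera" (4x4, takes a point from camera to world coordinates); the wrist camera has in their place "hand_eye" (4x4, takes a point from camera to tool coordinates, whose origin is the TCP and whose axes are the tool frame's). Camera axes: x right, y down, z forward; pixel columns grow to the right and rows downward; lengths in mm; the calibration is good to about 2 mm. A picture is of the moment at which its call begins: read the wrist's pose just before it. get_calibration takes no time and is no camera call.
- order.sign_off(): hands the job in, once; it reports no verdict.
The state is a dict: "clock": time; "joints": joint angles; "qd": joint speeds; "effort": joint torques, N m; "eef_pos": TCP position; "eef_rot": TCP orientation; "wrist_force": force on the tool from outside, world axes, zero at the start; "moment": the same for the moment, N m; "finger_gap": finger opening in mm.
Only numpy, scipy, OpenCV 4.12 (cv2) and the standard library are available. Lean on these libraries where they do the work, as an engineer would, in place of code of your own. Each camera call takes 0.05 s, during which the arm holds its last target.

TASK

The nylon gear blank has been left where the chip flap folds back. Without picking it up, push the blank sideways along the deck until all of it is clear of where the flap will lie (it must stay on the deck), then lift the flap's yellow front edge with a fingertip and flip it right over its hinge until it lies flat on the pad behind. The hinge is sprung, so finish while still holding the flap gently pressed flat with the fingers; leave the tools on the bench where they lie.

Things in the scene. Friction and masses are not known exactly. Their poses are not given: they have to be found in the camera images.
- chip_station: Fixed grey steel box; its flat top (the deck) is 60 mm above the bench. Origin: at bench height, straight below the middle of the flap's hinge line; x points from the chip slot across the hinge to the landing pad, y along the hinge, z up. Deck: x -80 (upright front wall, no rim) to +135 mm, y +-160 mm; blue rims 8 mm high on left, right and rear. Slot: x -66 to -8, y +-40 mm.
- pad (a point): Centre of the dark pad, on the deck behind the hinge, where the flipped flap will lie: 58 mm from the hinge line, 60 mm above the bench, pad 108 mm (station x) by 104 mm (station y), flush with the deck. The space on the deck to either side of the pad is free.
- flap (a joint): Steel flap's hinge: 0 = shut, flat over the slot; pi/2 = upright; pi = flipped, flat on the pad (end stops). Hinge line: station x = 0, 62 mm above the bench, at the plate's mid-thickness. Sprung shut at every angle: 0.12 N m at 0 rising evenly to 0.50 N m at pi; flap 0.3 kg. Lifting takes about 3 N at the free edge, holding it flat at pi about 3.5 N; let go, it swings shut.
- flap_edge (a point): Middle of the flap's free (front) edge, mid-thickness, 110 mm from the hinge line; the outer 10 mm are yellow. The flap is a plain plate 4 mm thick and 100 mm wide (station y +-50 mm). Shut, its last 30 mm overhang the station's front wall, underside 60 mm above the bench with open space below for a finger.
- gear_blank: White nylon gear blank, loose: a plain ring 56 mm outside diameter, 16 mm bore, 18 mm high, about 60 g, lying flat on the deck over the landing pad. Origin: centre of its underside; z is the ring's axis.
- knurling_tool: Bystander: steel knurling tool lying on the bench, 118 mm long along its x, 22 mm wide, 20 mm high. Origin on its underside, within 6 mm of its middle.
- gauge_case: Bystander: flat brass feeler-gauge case lying on the bench, 100 x 24 x 14 mm, long along its x. Origin: centre of its underside.
- torque_handle: Bystander: scuffed green torque handle with a short steel shank lying on the bench, 176 mm long along its x, 26 mm wide, 24 mm high. Origin on its underside, within 6 mm of its middle.
Not all that is in view belongs to the job. Of the things like the gear_blank, leave any that is blue; of the rest the smaller one is meant.

How it is judged:
By the outcome, as a careful person would: the job done as asked, in the order asked, and still so for the second after the job is handed in, while the arm keeps its last pose, push and grip.
It also fails if it takes over 56 s, if anything falls off the work surface, if the arm or the gripper's body presses on something with over 40 N, if the wrist force passes 120 N, or if a joint passes its speed limit or range.

## Working session

There is one attempt and no reset: what is moved stays moved. The work goes in short steps, Python scripts to look and compute and a shell command to move; the robot and the scene stay as the last step left them, time stands still between calls to the robot, and variables do not carry over. Pictures are saved under pics/ and viewed, and the job is handed in when it is done.

```bash
mkdir -p pics; python3 - <<'E'
from cell import read_state, imaging, order
import cv2
s=read_state(); print(s)
for n in("scene","side","wrist"):
    p,d=imaging.camera(n); cv2.imwrite(f"pics/{n}0.png",p[:,:,::-1]); import numpy as np; np.save(f"pics/{n}0.npy",d)
    print(n,imaging.get_calibration(n))
E
```

```text
{'clock': 0.0, 'joints': array([-6.66072700e-02,  3.00453811e-01,  1.52159744e+00, -5.13940003e-06,
        1.32067636e+00, -6.65906248e-02]), 'qd': array([-0.00043362,  0.00032498, -0.00022682,  0.00141808,  0.00012328,
        0.00013797]), 'effort': array([-1.53750298e-03, -5.31805658e+01, -3.52735734e+01,  7.07558286e-02,
        2.43994006e-02, -4.79655944e-05]), 'eef_pos': array([5.49745586e+02, 8.72832972e-03, 2.12888884e+02]), 'eef_rot': array([-1.57072577e+00,  1.13276921e-03, -1.53303171e-05]), 'wrist_force': array([-0.33314834,  0.12793869, -0.33111314]), 'moment': array([-0.03906572, -0.01497858,  0.02897689]), 'finger_gap': 93.59503041285183}
scene {'mtx': array([[501.86109664,   0.        , 277.46509065],
       [  0.        , 501.86109664, 209.61158154],
       [  0.        ,   0.        ,   1.        ]]), 'dist': array([-0.09073625,  0.        ,  0.        ,  0.        ,  0.        ]), 'world_from_camera': array([[-3.56001418e-01,  7.03262490e-01, -6.15373757e-01,
         1.19319483e+03],
       [ 9.34485261e-01,  2.67537556e-01, -2.34863689e-01,
         1.98979619e
[... 695 characters left out ...]
13e+02],
       [ 0.00000000e+00,  0.00000000e+00,  0.00000000e+00,
         1.00000000e+00]])}
wrist {'mtx': array([[297.14171667,   0.        , 281.30800887],
       [  0.        , 297.14171667, 211.85978942],
       [  0.        ,   0.        ,   1.        ]]), 'dist': array([-0.02411076,  0.        ,  0.        ,  0.        ,  0.        ]), 'hand_eye': array([[ 9.99999807e-01,  5.18101211e-04, -3.42150049e-04,
         6.55000594e-02],
       [ 4.59113893e-04, -2.46058490e-01,  9.69254873e-01,
        -1.71146044e+02],
       [ 4.17983199e-04, -9.69254843e-01, -2.46058680e-01,
         7.13053560e+01],
       [ 0.00000000e+00,  0.00000000e+00,  0.00000000e+00,
         1.00000000e+00]])}
```

View pics/scene0.png

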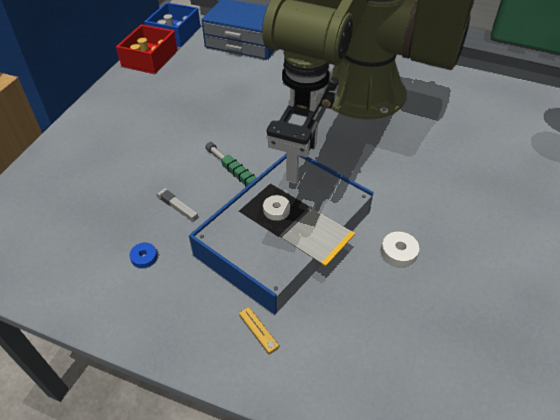

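View pics/side0.png

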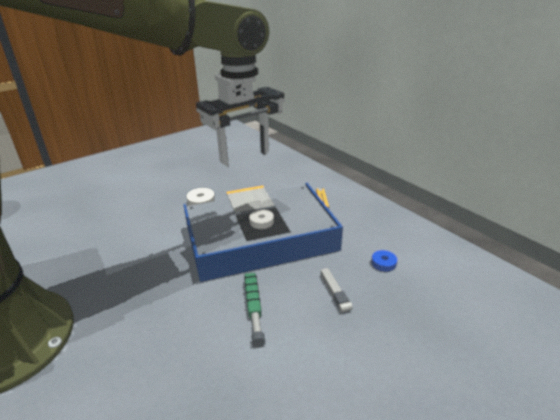

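View pics/wrist0.png

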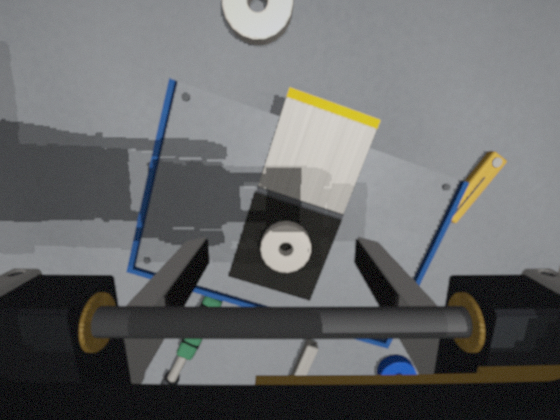

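The things that could be taken for the blank are the white ring on the pad (scene 276,206; wrist 286,248), a larger white ring on the bench (400,247) and a blue ring (143,254). I choose the white one on the pad. The flap's yellow edge is at (340,248) in the scene view. Next I'll crop in closer and measure.

```bash
cat > h.py <<'E'
import numpy as np, cv2
from cell import read_state, imaging, order
from scipy.spatial.transform import Rotation as R
def tool():
    s=read_state(); T=np.eye(4); T[:3,:3]=R.from_euler('xyz',s['eef_rot']).as_matrix(); T[:3,3]=s['eef_pos']; return T
def cam(n,T=None):
    c=imaging.get_calibration(n)
    W=c['world_from_camera'] if n!='wrist' else (tool() if T is None else T)@c['hand_eye']
    return c['mtx'],c['dist'],W
def px2w(n,pts,z,T=None):
    m,d,W=cam(n,T); p=cv2.undistortPoints(np.array(pts,float).reshape(-1,1,2),m,d).reshape(-1,2)
    r=np.c_[p,np.ones(len(p))]@W[:3,:3].T; o=W[:3,3]
    z=np.broadcast_to(z,len(p)); return o+r*((z-o[2])/r[:,2])[:,None]
def dep(n,pts,D,T=None):
    m,d,W=cam(n,T); p=cv2.undistortPoints(np.array(pts,float).reshape(-1,1,2),m,d).reshape(-1,2)
    k=np.array([D[int(round(v)),int(round(u))] for u,v in pts])
    return (np.c_[p,np.ones(len(p))]*k[:,None])@W[:3,:3].T+W[:3,3]
def w2px(n,P,T=None):
    m,d,W=cam(n,T); V=np.linalg.inv(W); q,_=cv2.projectPoints(np.array(P,float),V[:3,:3],V[:3,3],m,d); return q.reshape(-1,2)
def crop(n,img,x0,y0,x1,y1,k,name):
    c=cv2.resize(img[y0:y1,x0:x1],None,fx=k,fy=k,interpolation=cv2.INTER_CUBIC); cv2.imwrite('pics/'+name,c)
E
python3 - <<'E'
from h import *
a=cv2.imread('pics/wrist0.png'); crop('w',a,120,70,390,310,3,'cw0.png')
a=cv2.imread('pics/scene0.png'); crop('w',a,185,145,385,315,4,'cs0.png')
E
```

```text
(no output)
```

View pics/cw0.png

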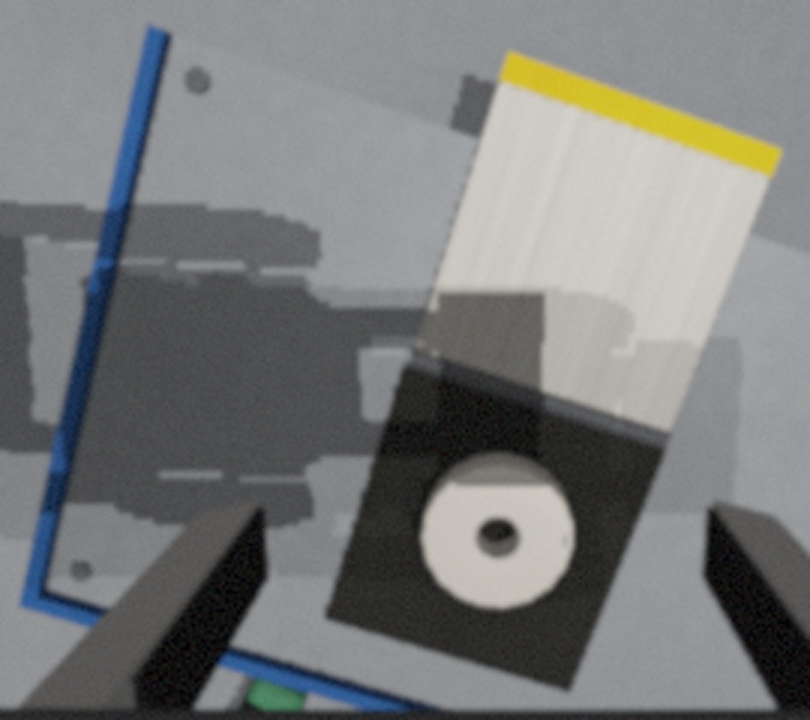

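View pics/cs0.png

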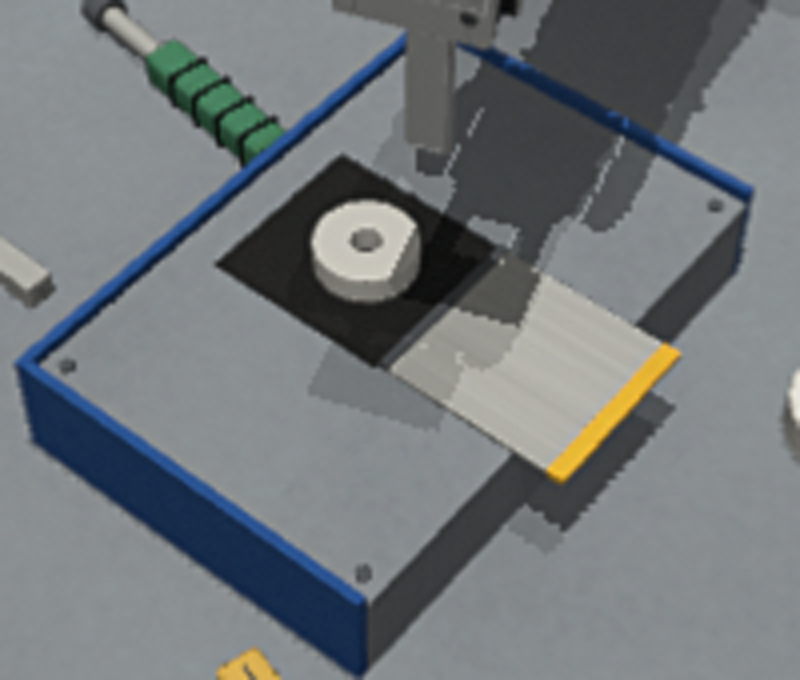

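```bash
python3 - <<'E'
from h import *
f=lambda L:[(u/3+120,v/3+70) for u,v in L]
g=lambda L:[(u/4+185,v/4+145) for u,v in L]
np.set_printoptions(precision=1,suppress=True)
D=np.load('pics/wrist0.npy');Ds=np.load('pics/scene0.npy')
def show(n,P):
    # P: flap edge L,R ; pad rear L,R ; ring top ctr
    e=px2w(n,P[:2],64); r=px2w(n,P[2:6],60); c=px2w(n,P[6:],78)
    print(n,'edge',e,np.linalg.norm(e[1]-e[0])); print('pad',r,np.linalg.norm(r[1]-r[0]),r.mean(0)); print('ring',c)
    ed=e[1]-e[0]; ed/=np.linalg.norm(ed); ax=r.mean(0)-e.mean(0); print('dist edge-pad',np.linalg.norm(ax[:2]),'exp168','yaw',np.arctan2(ax[1],ax[0]),'perp',np.arctan2(-ed[0],ed[1]) , np.arctan2(ed[1],ed[0]))
show('wrist',f([(508,51),(781,148),(327,615),(570,690),(405,365),(665,450),(498,531)]))
show('scene',g([(680,348),(556,482),(342,155),(217,264),(497,247),(380,366),(365,238)]))
print(dep('wrist',f([(500,480),(620,330),(540,600),(440,620),(640,120)]),D))
print(dep('scene',g([(345,260),(540,400),(350,180),(265,300)]),Ds))
E
```

```text
wrist edge [[557.7 120.   64. ]
 [652.1  88.9  64. ]] 99.36079865505714
pad [[ 487.3  -88.7   60. ]
 [ 584.7 -121.9   60. ]
 [ 520.5   12.1   60. ]
 [ 618.1  -20.4   60. ]] 102.89831487648692 [552.7 -54.7  60. ]
ring [[554.8 -46.1  78. ]]
dist edge-pad 167.5131286430627 exp168 yaw -1.8877944561292697 perp -1.8887455931886798 -0.31794926639378324
scene edge [[554.  120.8  64. ]
 [653.5  87.1  64. ]] 105.02344439774929
pad [[ 485.6  -87.3   60. ]
 [ 582.1 -119.3   60. ]
 [ 519.2   12.9   60. ]
 [ 614.9  -16.4   60. ]] 101.62273909070034 [550.4 -52.5  60. ]
ring [[552.8 -48.1  78. ]]
dist edge-pad 165.2431880003993 exp168 yaw -1.8992073378310819 perp -1.8976599412626642 -0.32686361446776757
[[555.5 -26.8  77.3]
 [598.6  25.8  64.8]
 [571.8 -82.   60. ]
 [532.2 -91.   59.4]
 [602.9  97.9  64.4]]
[[570.6 -52.2  78.2]
 [610.9  65.4  65.4]
 [500.4 -76.9  58.7]
 [596.6 -86.   61.2]]
```

```bash
python3 -m handwheel '[[[-10,18,-6,0,-7,0,-0.36],[-20,36,-12,0,-14,0,-0.36],[-30,54,-18,0,-21,0,-0.36],[-40,72,-24,0,-28,0,-0.36],[-48,90,-30,0,-35,0,-0.36]]]' 20
python3 -m handwheel '[[[0,0,0,0,-7,0,-0.36],[0,0,0,0,-14,0,-0.36],[0,0,0,0,-21,0,-0.36],[0,0,0,0,-28,0,-0.36],[0,0,0,0,-36.7,0,-0.36]]]'
cat >> h.py <<'E'
O=np.array([569.8,0.6,0]); PS=-1.892
X=np.array([np.cos(PS),np.sin(PS),0]); Y=np.array([-X[1],X[0],0]); Z=np.array([0,0,1.])
S=np.c_[X,Y,Z]
def st(p): return S.T@(np.array(p)-O)      # world->station
def ws(p): return O+S@np.array(p,float)
def rep():
    s=read_state(); T=tool(); print('t',round(s['clock'],2),'st',st(T[:3,3]).round(1),'gap',round(s['finger_gap'],1),'F st',(S.T@s['wrist_force']).round(1)); print('tool axes in station (cols x,y,z)\n',(S.T@T[:3,:3]).round(3)); print('q',s['joints'].round(3)); 
    import json; open('log.jsonl','a').write(json.dumps([list(s['joints']),list(s['eef_pos']),list(s['eef_rot'])])+'\n')
def to(p,Rs=None):
    "shift in tool axes to station target p; turn to tool axes Rs (station cols)"
    T=tool(); d=T[:3,:3].T@(ws(p)-T[:3,3]); print('shift',d.round(1))
    if Rs is not None: print('rotvec deg',np.degrees(R.from_matrix(T[:3,:3].T@S@np.array(Rs)).as_rotvec()).round(1))
E
python3 - <<'E'
from h import *
rep(); to([50,-55,73],np.array([[-1,0,0],[0,0,-1],[0,-1,0]]))
T=tool(); a,D=imaging.camera('wrist'); cv2.imwrite('pics/w1.png',a[:,:,::-1]); np.save('pics/w1.npy',D); np.save('pics/w1T.npy',T)
E
```

```text
clock: 0.57
eef_pos: [500.9, -30.2, 122.1]
eef_rot: [-1.57, 0.001, 0.617]
wrist_force: [0.7, -0.6, -0.6]
finger_gap: 64.5
clock: 0.98
eef_pos: [500.8, -30.2, 121.9]
eef_rot: [-1.569, 0.0, 1.237]
wrist_force: [0.0, 0.9, -0.9]
finger_gap: 31.8
t 0.98 st [ 51.  -55.8 121.9] gap 31.8 F st [-0.9 -0.3 -0.9]
tool axes in station (cols x,y,z)
 [[-1.     0.    -0.013]
 [ 0.013 -0.002 -1.   ]
 [-0.    -1.     0.002]]
q [-0.133  0.293  1.757 -0.     1.093 -1.37 ]
shift [ 1.1 48.9 -0.9]
rotvec deg [-0.1 -0.7 -0. ]
```

View pics/w1.png

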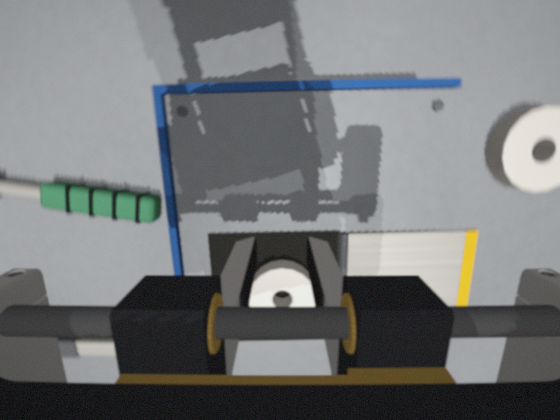

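The wrist view shows the ring (282,298) centred between the fingers and the rims square to the picture. I'll go down and push.

```bash
python3 -m handwheel '[[[1,20,0,0,0,0,-0.36],[1,40,0,0,0,0,-0.36],[1,48,0,0,0,0,-0.36],[1,48,0,0,0,0,-0.36]]]'
python3 -m handwheel '[[[0,0,-10,0,0,0,-0.36],[0,0,-16,0,0,0,-0.36],[0,0,-22,0,0,0,-0.36],[0,0,-29,0,0,0,-0.36],[0,0,-36,0,0,0,-0.36]]]'
python3 - <<'E'
from h import *
rep(); to([51,66,73])
E
```

```text
clock: 1.37
eef_pos: [500.0, -29.1, 72.3]
eef_rot: [-1.566, 0.001, 1.244]
wrist_force: [0.3, 0.1, 0.5]
finger_gap: 30.4
clock: 1.78
eef_pos: [534.8, -40.9, 72.6]
eef_rot: [-1.566, 0.001, 1.244]
wrist_force: [-0.9, -0.3, 1.3]
finger_gap: 30.0
t 1.78 st [ 50.4 -20.1  72.6] gap 30.0 F st [ 0.5 -0.8  1.3]
tool axes in station (cols x,y,z)
 [[-1.     0.001 -0.006]
 [ 0.005 -0.004 -1.   ]
 [-0.001 -1.     0.004]]
q [-0.144  0.433  1.694 -0.     1.019 -1.388]
shift [ -0.1  -0.8 -86.1]
```

```bash
python3 -m handwheel '[[[0,0,-8,0,0,0,-0.36],[0,0,-16,0,0,0,-0.36],[0,0,-24,0,0,0,-0.36],[0,0,-32,0,0,0,-0.36],[0,0,-40,0,0,0,-0.36]]]'
python3 -m handwheel '[[[0,0,-10,0,0,0,-0.36],[0,0,-20,0,0,0,-0.36],[0,0,-30,0,0,0,-0.36],[0,0,-38,0,0,0,-0.36],[0,0,-46,0,0,0,-0.36]]]'
python3 - <<'E'
from h import *
rep(); to([51,66,73])
for n in('scene','side'):
  a,D=imaging.camera(n); a=a[:,:,::-1].copy()
  if n=='scene':crop(n,a,185,145,385,315,4,'s2.png')
  else: crop(n,a,170,140,370,290,4,'d2.png')
E
```

```text
clock: 2.2
eef_pos: [573.4, -53.9, 72.4]
eef_rot: [-1.566, 0.001, 1.244]
wrist_force: [-1.6, 0.5, 1.6]
finger_gap: 30.1
clock: 2.62
eef_pos: [617.7, -69.0, 72.1]
eef_rot: [-1.566, 0.001, 1.244]
wrist_force: [-0.5, 0.7, 0.5]
finger_gap: 30.2
t 2.62 st [50.9 67.4 72.1] gap 30.2 F st [-0.5 -0.7  0.5]
tool axes in station (cols x,y,z)
 [[-1.     0.001 -0.006]
 [ 0.006 -0.005 -1.   ]
 [-0.001 -1.     0.005]]
q [-0.17   0.6    1.434 -0.     1.113 -1.414]
shift [-0.1 -0.9  1.4]
```

View pics/s2.png

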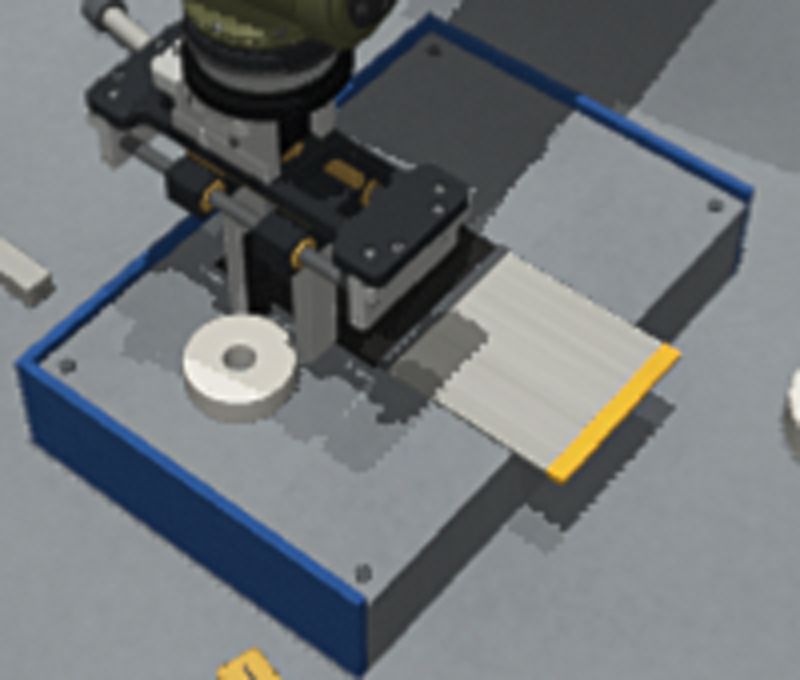

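View pics/d2.png

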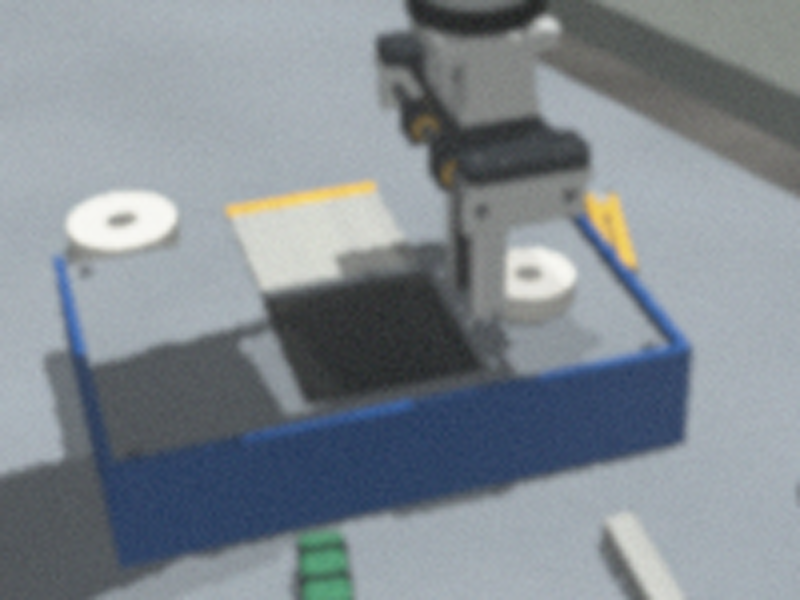

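The blank now sits beside the pad at (240,357) in the scene crop, with the fingers behind it. I'll compute its position, then back off and lift.

```bash
python3 - <<'E'
from h import *
print(st(px2w('scene',[(240/4+185,357/4+145)],78)[0]), st(px2w('side',[(528/4+170,273/4+140)],78)[0]))
E
python3 -m handwheel '[[[0,0,15,0,0,0,-0.36],[0,0,30,0,0,0,-0.36],[0,-30,30,0,0,0,-0.36],[0,-65,30,0,0,0,-0.36],[0,-100,30,0,0,0,-1]]]'
python3 - <<'E'
from h import *
rep()
for p,f in (([-150,0,170],75),([-145,0,90],45)):
  f=np.radians(f); y=[np.cos(f),0,-np.sin(f)]; x=[0,1,0]; to(p,np.c_[x,y,np.cross(x,y)])
E
```

```text
[49.42012859 98.05017289 78.        ] [ 54.18693402 101.84862446  78.        ]
clock: 3.13
eef_pos: [589.1, -59.3, 173.1]
eef_rot: [-1.565, 0.001, 1.244]
wrist_force: [-0.5, -0.1, -0.1]
finger_gap: 26.0
t 3.13 st [ 50.8  37.2 173.1] gap 26.0 F st [ 0.3 -0.4 -0.1]
tool axes in station (cols x,y,z)
 [[-1.     0.001 -0.006]
 [ 0.006 -0.006 -1.   ]
 [-0.001 -1.     0.006]]
q [-0.162  0.43   1.44  -0.     1.277 -1.406]
shift [200.5   3.   38.4]
rotvec deg [-12.   89.2  11.4]
shift [195.6  83.   37.9]
rotvec deg [-35.4  84.8  34.8]
```

```bash
python3 -m handwheel '[[[20,0,5,0,7,0,-1],[40,0,10,0,14,0,-1],[60,0,15,0,21,0,-1],[80,0,20,0,28,0,-1],[100,0,25,0,35,0,-1]]]'
python3 - <<'E'
from h import *
rep()
for p,f in (([-150,0,170],75),):
  f=np.radians(f); y=[np.cos(f),0,-np.sin(f)]; x=[0,1,0]; to(p,np.c_[x,y,np.cross(x,y)])
import json
L=[json.loads(l) for l in open('log.jsonl')]+[[[-6.66072700e-02,  3.00453811e-01,  1.52159744e+00,0,1.32067636e+00, -6.65906248e-02],[549.745,0.009,212.889],[-1.5707,0.0011,0]]]
from scipy.optimize import least_squares
def f(p):
  r=[]
  for q,e,_ in L:
    a=q[1]+q[2]
    r+=[p[0]+p[1]*np.sin(q[1])+p[2]*np.sin(a)+p[3]*np.cos(a)-np.hypot(e[0],e[1]), p[4]+p[1]*np.cos(q[1])+p[2]*np.cos(a)-p[3]*np.sin(a)-e[2]]
  return r
s=least_squares(f,[100,400,400,0,200]); print(s.x.round(1),np.abs(s.fun).max())
for q,e,_ in L: print(np.degrees(np.arctan2(e[1],e[0])-q[0]).round(2))
E
```

```text
clock: 3.55
eef_pos: [597.3, 44.4, 173.1]
eef_rot: [-1.567, 0.004, 0.627]
wrist_force: [0.3, -0.1, 0.6]
finger_gap: 0.0
t 3.55 st [-50.3  12.3 173.1] gap 0.0 F st [-0.   0.3  0.6]
tool axes in station (cols x,y,z)
 [[-0.812  0.001 -0.583]
 [ 0.583 -0.005 -0.812]
 [-0.004 -1.     0.004]]
q [ 1.300e-02  4.450e-01  1.418e+00  1.000e-03  1.284e+00 -6.140e-01]
shift [73.9  3.1 68.1]
rotvec deg [-13.9  54.    6.8]
[  1.4 420.1 447.5  39.9 -38.6] 0.4402515194889247
4.18
3.91
3.37
3.54
3.52
3.82
```

```bash
python3 -m handwheel '[[[15,0,13,0,7,0,-1],[30,0,26,0,14,0,-1],[44,0,40,0,21,0,-1],[58,0,54,0,28,0,-1],[73,0,68,0,35,0,-1]]]'
python3 -m handwheel '[[[0,0,0,-3,6,0,-1],[0,0,0,-6,12,0,-1],[0,0,0,-9,18,0,-1],[0,0,0,-15,18,0,-1],[0,0,0,-20,18,0,-1]]]'
python3 - <<'E'
from h import *
rep()
for p,f in (([-150,0,100],45),):
  f=np.radians(f); y=[np.cos(f),0,-np.sin(f)]; x=[0,1,0]; to(p,np.c_[x,y,np.cross(x,y)])
E
```

```text
clock: 3.97
eef_pos: [616.4, 143.3, 173.0]
eef_rot: [-1.57, 0.006, 0.01]
wrist_force: [0.4, -0.5, 0.5]
finger_gap: 0.8
clock: 4.38
eef_pos: [616.4, 143.2, 173.6]
eef_rot: [-1.92, -0.051, -0.299]
wrist_force: [-0.2, -1.3, -0.3]
finger_gap: 0.3
t 4.38 st [-150.    -0.8  173.6] gap 0.3 F st [ 1.3  0.2 -0.3]
tool axes in station (cols x,y,z)
 [[-0.022  0.341 -0.94 ]
 [ 0.998  0.055 -0.004]
 [ 0.051 -0.938 -0.342]]
q [ 0.299  0.62   1.191 -0.316  1.496  0.657]
shift [-3.  69.1 25.1]
rotvec deg [-25.   -0.5   3.2]
```

```bash
cat > kin.py <<'E'
from h import *
import json
from scipy.optimize import least_squares
def FR(q,s6,s4):
    E=R.from_euler
    return E('z',q[0])*E('y',q[1]+q[2])*E('z',s4*q[3])*E('y',q[4])*E('z',s6*q[5])
def FK(q,p,M,s6=1,s4=1):
    a=q[1]+q[2]; r=FR(q,s6,s4)
    w=np.array([p[0]+p[1]*np.sin(q[1])+p[2]*np.sin(a)+p[3]*np.cos(a), p[6], p[4]+p[5]+p[1]*np.cos(q[1])+p[2]*np.cos(a)-p[3]*np.sin(a)])
    P=R.from_euler('z',q[0]).apply(w)+r.apply([p[7],p[8],p[5]])
    return P,(r*M)
L=[json.loads(l) for l in open('log.jsonl')]+[[[-6.66072700e-02,  3.00453811e-01,  1.52159744e+00,0,1.32067636e+00, -6.65906248e-02],[549.745,0.009,212.889],[-1.5707,0.0011,0]]]
best=None
for s6 in(1,-1):
  for s4 in(1,-1):
    Ms=[FR(q,s6,s4).inv()*R.from_euler('xyz',e) for q,_,e in L]
    M=R.concatenate(Ms).mean(); err=max((M.inv()*m).magnitude() for m in Ms)
    if best is None or err<best[0]: best=(err,s6,s4,M)
err,s6,s4,M=best
def res(p): return np.concatenate([FK(q,p,M,s6,s4)[0]-np.array(e) for q,e,_ in L])
s=least_squares(res,[1,420,447,40,-38,200,36,0,0]); P=s.x
lo=[-3.03,-.79,.23,-1.04,0,-2.55]; hi=[3.03,2.21,2.52,4.18,3.07,2.55]
def ik(p,x,y,q0):
    Rt=R.from_matrix(S@np.c_[x,y,np.cross(x,y)]); pw=ws(p)
    def g(q):
        a,b=FK(q,P,M,s6,s4); return np.r_[(a-pw)/1.0,(Rt.inv()*b).as_rotvec()*200]
    r=least_squares(g,np.clip(q0,np.array(lo)+1e-3,np.array(hi)-1e-3),bounds=(lo,hi)); return r.x,np.abs(r.fun).max()
if __name__=='__main__':
    print(s6,s4,err,P.round(1),np.abs(s.fun).max())
E
python3 - <<'E'
from kin import *
print(s6,s4,err,P.round(1),np.abs(s.fun).max())
q=read_state()['joints']
np.set_printoptions(precision=2,suppress=True)
for yaw in (0,-20,20):   # twist about z of pointing direction
  for f in (75,60,45,30):
    c=R.from_euler('z',yaw,degrees=True); fr=np.radians(f)
    y=c.apply([np.cos(fr),0,-np.sin(fr)]); x=c.apply([0,1,0])
    for p in ([-125,0,60],[-112,0,55]): print(yaw,f,p,*ik(p,x,y,q))
E
```

```text
1 1 3.5961225814615525e-05 [ -0.  424.2 447.5  40.9 -41.4 262.6  36.6  -0.   -0. ] 0.00048545683409884077
0 75 [-125, 0, 60] [ 0.23  0.7   1.33 -0.23  1.26  0.64] 6.869504964868156e-14
0 75 [-112, 0, 55] [ 0.21  0.69  1.36 -0.24  1.24  0.63] 2.5579538487363607e-13
0 60 [-125, 0, 60] [ 0.31  0.81  1.2  -0.42  1.47  0.74] 3.0531133177191805e-13
0 60 [-112, 0, 55] [ 0.29  0.8   1.24 -0.43  1.44  0.74] 3.410605131648481e-13
0 45 [-125, 0, 60] [ 0.37  0.94  1.07 -0.58  1.68  0.79] 9.947598300641403e-14
0 45 [-112, 0, 55] [ 0.35  0.92  1.11 -0.59  1.65  0.79] 1.1368683772161603e-13
0 30 [-125, 0, 60] [ 0.41  1.07  0.95 -0.74  1.88  0.79] 9.947598300641403e-14
0 30 [-112, 0, 55] [ 0.4   1.06  0.99 -0.75  1.85  0.8 ] 2.3305801732931286e-11
-20 75 [-125, 0, 60] [ 0.2   0.73  1.27 -0.17  1.35  0.93] 1.1368683772161603e-13
-20 75 [-112, 0, 55] [ 0.19  0.72  1.3  -0.18  1.33  0.92] 2.2737367544323206e-13
-20 60 [-125, 0, 60] [ 0.26  0.87  1.08 -0.3   1.62  0.98] 2.2737367544323206e-13
-20 60 [-112, 0, 55] [ 0.25  0.86  1.11 -0.31  1.59  0.98] 5.551115123125783e-14
-20 45 [-125, 0, 60] [ 0.3   1.
[... 238 characters left out ...]
32  1.19  0.74 -0.58  2.1   0.93] 3.410605131648481e-13
20 75 [-125, 0, 60] [ 0.24  0.65  1.4  -0.28  1.16  0.34] 2.604513826831578e-12
20 75 [-112, 0, 55] [ 0.22  0.64  1.43 -0.28  1.14  0.33] 2.2737367544323206e-13
20 60 [-125, 0, 60] [ 0.34  0.73  1.35 -0.52  1.28  0.51] 1.8474111129762605e-13
20 60 [-112, 0, 55] [ 0.32  0.72  1.38 -0.53  1.26  0.51] 1.0846873529576919e-11
20 45 [-125, 0, 60] [ 0.41  0.82  1.28 -0.72  1.44  0.64] 2.2737367544323206e-13
20 45 [-112, 0, 55] [ 0.4   0.81  1.31 -0.73  1.41  0.64] 2.2737367544323206e-13
20 30 [-125, 0, 60] [ 0.47  0.94  1.21 -0.9   1.61  0.71] 1.160530005428484e-13
20 30 [-112, 0, 55] [ 0.46  0.93  1.25 -0.91  1.58  0.73] 5.465734202042549e-14
```

```bash
cat > plan.py <<'E'
from kin import *
def Rs(f):
    f=np.radians(f); y=np.array([np.cos(f),0,-np.sin(f)]); x=np.array([0,1.,0]); return np.c_[x,y,np.cross(x,y)]
def tcp(C,f):
    f=np.radians(f); d=np.array([np.cos(f),-np.sin(f)]); u=np.array([np.sin(f),np.cos(f)]); c=np.array(C)-8*d-8*u; return [c[0],0,c[1]]
def phi(th): return np.interp(th,[0,35,60,90,120,150,180],[40,40,48,60,72,84,88])
def way(th,s=12,lag=0):
    f=phi(th); t=np.radians(th); n=np.array([np.sin(t),np.cos(t)]); e=np.array([-np.cos(t),np.sin(t)])
    h=np.array([0,62.])
    if th<f:
        E=h+110*e-2*n; fr=np.radians(f); C=E+s*np.array([np.cos(fr),-np.sin(fr)])
    else: C=h+(110-s)*e-2*n
    return tcp(C,f),f
def rows(W):
    T=tool()
    for p,f in W:
        d=T[:3,:3].T@(ws(p)-T[:3,3]); r=np.degrees(R.from_matrix(T[:3,:3].T@S@Rs(f)).as_rotvec()); print(np.r_[d,r].round(1).tolist())
E
python3 - <<'E'
from plan import *
np.set_printoptions(precision=2,suppress=True)
q=read_state()['joints']
for th in range(0,181,15):
    p,f=way(th); q,e=ik(p,Rs(f)[:,0],Rs(f)[:,1],q); print(th,f.round(0),np.array(p).round(0),q,round(e,3))
p0=tcp((-98,40),40); print(p0)
rows([((-150,0,150),27),((-150,0,120),34),((-150,0,90),40),((-150,0,60),40),((-150,0,p0[2]),40)])
E
```

```text
0 40.0 [-112.    0.   51.] [ 0.37  0.97  1.07 -0.64  1.71  0.8 ] 0.0
15 40.0 [-109.    0.   80.] [ 0.37  0.93  1.07 -0.64  1.74  0.78] 0.0
30 40.0 [-98.   0. 107.] [ 0.35  0.88  1.1  -0.65  1.76  0.75] 0.0
45 43.0 [-82.   0. 130.] [ 0.33  0.8   1.15 -0.63  1.72  0.73] 0.0
60 48.0 [-62.   0. 146.] [ 0.28  0.72  1.22 -0.59  1.66  0.69] 0.0
75 54.0 [-38.   0. 158.] [ 0.23  0.63  1.29 -0.53  1.58  0.64] 0.0
90 60.0 [-13.   0. 163.] [ 0.16  0.55  1.37 -0.46  1.49  0.58] 0.0
105 66.0 [ 13.   0. 161.] [ 0.09  0.49  1.44 -0.39  1.4   0.51] 0.0
120 72.0 [ 37.   0. 153.] [ 0.01  0.44  1.5  -0.31  1.31  0.43] 0.0
135 78.0 [ 58.   0. 139.] [-0.07  0.42  1.56 -0.22  1.23  0.33] 0.0
150 84.0 [ 75.   0. 120.] [-0.15  0.41  1.61 -0.11  1.15  0.22] 0.0
165 86.0 [86.  0. 97.] [-0.18  0.43  1.64 -0.08  1.09  0.18] 0.0
180 88.0 [90.  0. 72.] [-0.21  0.46  1.66 -0.04  1.03  0.14] 0.0
[np.float64(-109.27065642244415), 0, np.float64(39.013945332540494)]
[-0.4, 22.2, 8.1, -43.0, -1.0, 3.1]
[-2.0, 50.3, 18.3, -36.0, -0.8, 3.1]
[-3.5, 78.5, 28.6, -30.0, -0.6, 3.1]
[-5.0, 106.6, 38.8, -30.0, -0.6, 3.1]
[-6.1, 126.3, 46.0, -30.0, -0.6, 3.1]
```

```bash
python3 - <<'E'
from h import *
print(st(px2w('scene',[(400,243)],22)[0]))
print([st(p) for p in px2w('wrist',[(258,4)],22,np.load('pics/w1T.npy')@np.eye(4))] and '')
E
```

```text
[-183.20352233 -118.88760907   22.        ]
```

```bash
python3 -m handwheel '[[[-1,22,8,-7,0,1,-1],[-2,50,18,-14,0,2,-1],[-3.5,78,28,-21,0,3,-1],[-5,106,39,-28,0,3,-1],[-6,126,46,-30,-0.6,3,-1]]]'
python3 - <<'E'
from plan import *
rep(); p0=tcp((-98,40),40); rows([((-150,0,p0[2]),40),((-130,0,p0[2]),40),(p0,40)])
a,D=imaging.camera('scene'); a=a[:,:,::-1].copy(); crop('',a,250,100,450,270,4,'s3.png')
a,D=imaging.camera('side'); a=a[:,:,::-1].copy(); crop('',a,150,100,350,250,4,'d3.png')
E
```

```text
clock: 4.8
eef_pos: [615.2, 143.8, 34.0]
eef_rot: [-2.454, 0.002, -0.318]
wrist_force: [-0.8, 0.1, -1.2]
finger_gap: 0.2
t 4.8 st [-150.2   -2.1   34. ] gap 0.2 F st [ 0.1 -0.8 -1.2]
tool axes in station (cols x,y,z)
 [[-0.003  0.773 -0.634]
 [ 1.     0.001 -0.004]
 [-0.002 -0.634 -0.773]]
q [ 0.412  1.059  0.953 -0.627  1.768  0.812]
[2.1, -3.1, -4.0, 0.6, 0.2, 0.1]
[2.0, 12.4, -16.7, 0.6, 0.2, 0.1]
[1.9, 28.4, -29.9, 0.6, 0.2, 0.1]
```

View pics/s3.png

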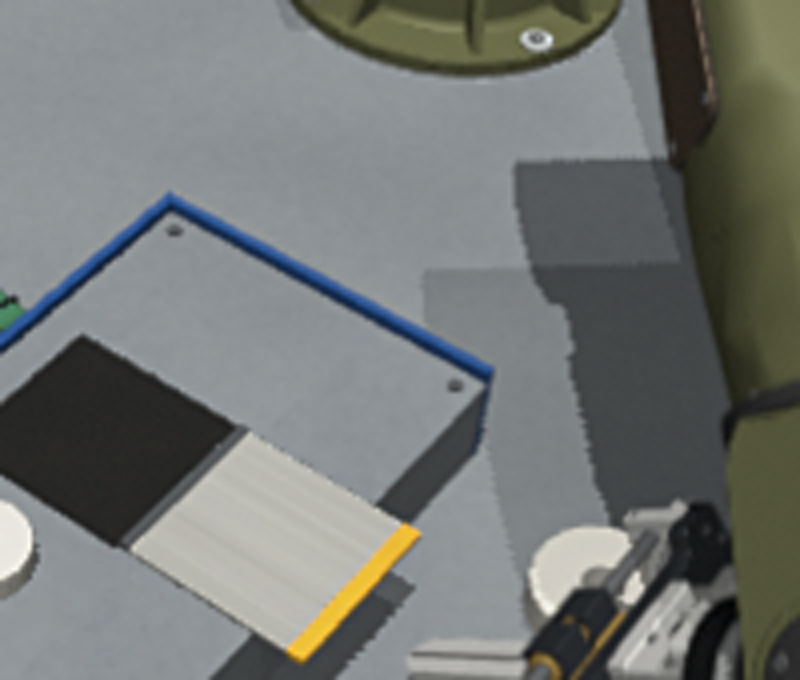

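View pics/d3.png

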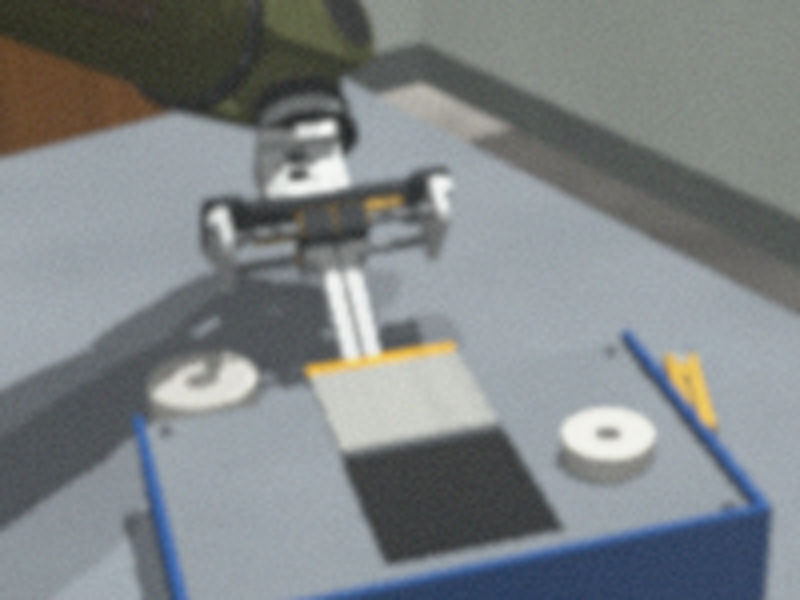

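The finger is pointing under the yellow edge (side crop 360,350), centred on it. The blank is clear at (607,440). Next I insert the finger.

```bash
python3 -m handwheel '[[[1,6,-10,0,0,0,-1],[2,12,-17,0,0,0,-1],[2,20,-23,0,0,0,-1],[2,28,-30,0,0,0,-1],[2,28,-30,0,0,0,-1]]]'
python3 - <<'E'
from plan import *
rep(); rows([way(t) for t in (0,4,8,14)])
E
```

```text
clock: 5.32
eef_pos: [604.5, 101.9, 41.3]
eef_rot: [-2.447, 0.003, -0.321]
wrist_force: [-0.6, -0.4, -1.0]
finger_gap: 0.2
t 5.32 st [-107.1    0.9   41.3] gap 0.2 F st [ 0.6 -0.4 -1. ]
tool axes in station (cols x,y,z)
 [[-0.     0.768 -0.64 ]
 [ 1.    -0.001 -0.002]
 [-0.003 -0.64  -0.768]]
q [ 0.363  0.984  1.076 -0.643  1.7    0.808]
[-0.9, -10.2, -4.4, 0.2, 0.1, -0.1]
[-1.0, -15.0, -10.4, 0.2, 0.1, -0.1]
[-1.0, -19.4, -16.7, 0.2, 0.1, -0.1]
[-1.0, -25.2, -26.7, 0.2, 0.1, -0.1]
```

```bash
python3 -m handwheel '[[[-1,-5,-2,0,0,0,-1],[-1,-10,-4.5,0,0,0,-1],[-1,-15,-10.5,0,0,0,-1],[-1,-19.5,-17,0,0,0,-1],[-1,-25,-27,0,0,0,-1]]]'
python3 - <<'E'
from plan import *
rep(); rows([way(t) for t in (14,18,22,27,32)])
a,D=imaging.camera('scene'); a=a[:,:,::-1].copy(); crop('',a,250,130,450,300,4,'s4.png')
a,D=imaging.camera('side'); a=a[:,:,::-1].copy(); crop('',a,150,100,350,250,4,'d4.png')
E
```

```text
clock: 5.73
eef_pos: [604.4, 104.7, 78.7]
eef_rot: [-2.446, 0.002, -0.319]
wrist_force: [3.7, 3.1, -3.3]
finger_gap: 0.1
t 5.73 st [-109.7    0.    78.7] gap 0.1 F st [-4.1  2.5 -3.3]
tool axes in station (cols x,y,z)
 [[-0.002  0.768 -0.641]
 [ 1.    -0.    -0.003]
 [-0.002 -0.641 -0.768]]
q [ 0.367  0.935  1.071 -0.646  1.743  0.777]
[-0.0, 0.7, 0.3, 0.1, 0.2, -0.0]
[-0.0, -2.5, -6.7, 0.1, 0.2, -0.0]
[-0.1, -5.2, -13.9, 0.1, 0.2, -0.0]
[-0.1, -7.9, -23.1, 0.1, 0.2, -0.0]
[-0.1, -9.8, -32.5, 0.1, 0.2, -0.0]
```

View pics/s4.png

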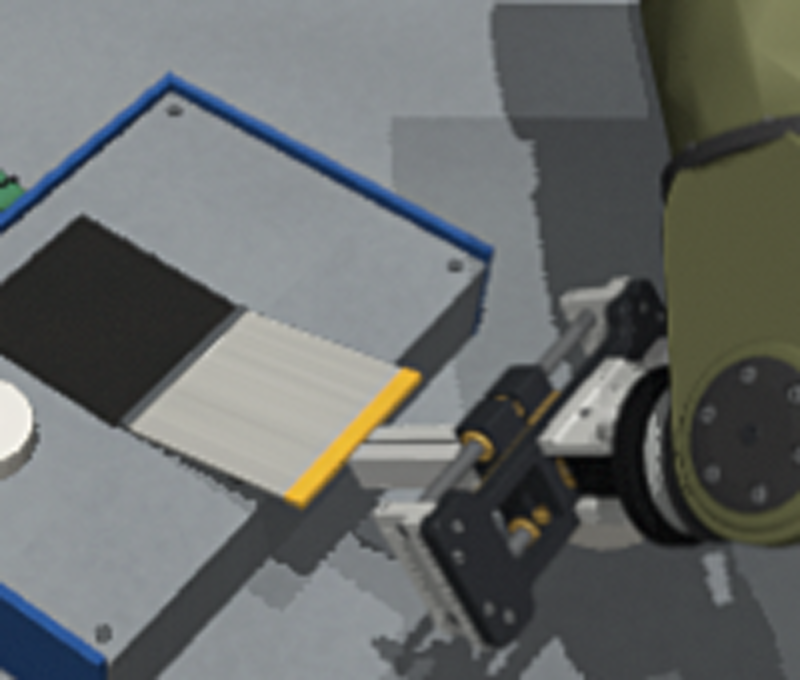

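View pics/d4.png

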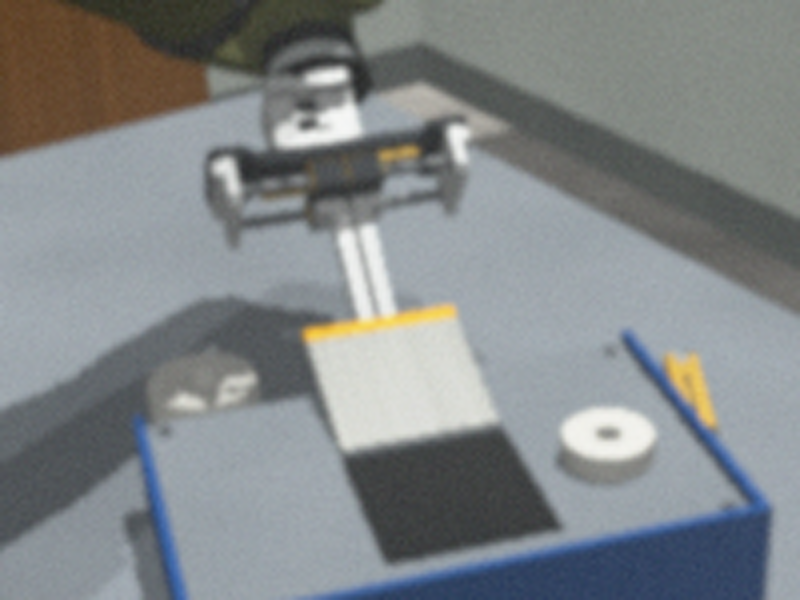

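The flap is rising on the fingertip (scene crop, yellow edge 350,435). I'll continue along the arc.

```bash
python3 -m handwheel '[[[0,-2.5,-7,0,0,0,-1],[0,-5,-14,0,0,0,-1],[0,-8,-23,0,0,0,-1],[0,-10,-32.5,0,0,0,-1]]]'
python3 - <<'E'
from plan import *
rep(); rows([way(t) for t in (38,44,50,56,62)])
E
```

```text
clock: 6.17
eef_pos: [600.4, 91.6, 112.1]
eef_rot: [-2.445, 0.001, -0.321]
wrist_force: [0.1, 0.6, -3.8]
finger_gap: 0.2
t 6.17 st [-96.    0.3 112.1] gap 0.2 F st [-0.6 -0.1 -3.8]
tool axes in station (cols x,y,z)
 [[-0.001  0.767 -0.642]
 [ 1.    -0.    -0.001]
 [-0.001 -0.642 -0.767]]
q [ 0.352  0.873  1.1   -0.657  1.76   0.748]
[-0.3, -0.2, -9.4, 1.0, 0.1, -0.0]
[-0.3, -0.5, -20.6, 3.0, 0.1, -0.0]
[-0.3, 0.3, -31.1, 4.9, 0.1, -0.0]
[-0.3, 2.2, -41.4, 6.8, 0.1, -0.0]
[-0.4, 5.1, -51.5, 8.9, 0.1, -0.0]
```

```bash
python3 -m handwheel '[[[0,0,-9.5,1,0,0,-1],[0,0,-20.5,3,0,0,-1],[0,0.5,-31,5,0,0,-1],[0,2,-41.5,7,0,0,-1],[0,5,-51.5,9,0,0,-1]]]'
python3 - <<'E'
from plan import *
rep(); rows([way(t) for t in (68,74,80,86,92)])
a,D=imaging.camera('scene'); a=a[:,:,::-1].copy(); crop('',a,250,100,450,270,4,'s5.png')
E
```

```text
clock: 6.58
eef_pos: [588.5, 56.2, 149.2]
eef_rot: [-2.286, 0.001, -0.321]
wrist_force: [-0.3, 1.8, -3.3]
finger_gap: 0.2
t 6.58 st [-58.6   0.2 149.2] gap 0.2 F st [-1.6 -0.9 -3.3]
tool axes in station (cols x,y,z)
 [[-0.001  0.656 -0.755]
 [ 1.    -0.    -0.001]
 [-0.001 -0.755 -0.656]]
q [ 0.275  0.704  1.23  -0.575  1.647  0.682]
[-0.2, 2.7, -9.4, 2.2, 0.1, -0.0]
[-0.2, 6.0, -19.3, 4.6, 0.1, -0.0]
[-0.3, 10.3, -28.8, 7.0, 0.1, -0.0]
[-0.3, 15.6, -37.8, 9.4, 0.1, -0.0]
[-0.3, 21.7, -46.2, 11.8, 0.1, -0.0]
```

View pics/s5.png

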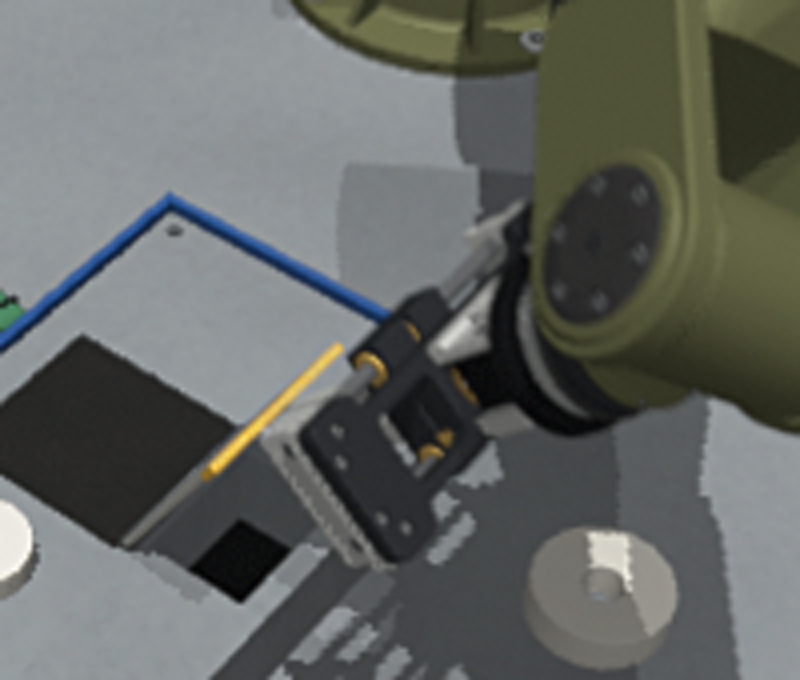

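The flap stands at about 60°, with its yellow edge from (205,475) to (340,347) and the slot showing below. Continuing.

```bash
python3 -m handwheel '[[[0,2.5,-9.5,2,0,0,-1],[0,6,-19.5,4.5,0,0,-1],[0,10,-29,7,0,0,-1],[0,15.5,-38,9.5,0,0,-1],[0,21.5,-46,12,0,0,-1]]]'
python3 - <<'E'
from plan import *
rep(); rows([way(t) for t in (98,104,110,116,122)])
E
```

```text
clock: 7.05
eef_pos: [573.1, 8.0, 165.4]
eef_rot: [-2.071, -0.002, -0.322]
wrist_force: [0.7, 3.4, -2.7]
finger_gap: 0.8
t 7.05 st [ -8.1   0.8 165.4] gap 0.8 F st [-3.4 -0.4 -2.7]
tool axes in station (cols x,y,z)
 [[ 0.001  0.48  -0.877]
 [ 1.     0.001  0.002]
 [ 0.002 -0.877 -0.48 ]]
q [ 0.147  0.538  1.378 -0.445  1.477  0.569]
[-0.8, 6.5, -6.6, 1.9, -0.1, 0.1]
[-0.8, 12.6, -15.0, 4.3, -0.1, 0.1]
[-0.8, 19.5, -22.7, 6.7, -0.1, 0.1]
[-0.8, 27.1, -29.6, 9.1, -0.1, 0.1]
[-0.8, 35.4, -35.7, 11.5, -0.1, 0.1]
```

```bash
python3 -m handwheel '[[[-0.5,6.5,-7.5,2,0,0,-1],[-0.8,12.5,-15.5,4.5,0,0,-1],[-0.8,19.5,-23,7,0,0,-1],[-0.8,27,-30,9,0,0,-1],[-0.8,35.5,-36,11.5,0,0,-1]]]'
python3 - <<'E'
from plan import *
rep(); rows([way(t) for t in (128,134,140,146,152)])
a,D=imaging.camera('scene'); a=a[:,:,::-1].copy(); crop('',a,220,100,420,270,4,'s6.png')
E
```

```text
clock: 7.47
eef_pos: [557.3, -38.4, 152.6]
eef_rot: [-1.87, -0.004, -0.322]
wrist_force: [2.0, 1.4, 3.1]
finger_gap: 0.4
t 7.47 st [ 41.    0.4 152.6] gap 0.4 F st [-1.9  1.4  3.1]
tool axes in station (cols x,y,z)
 [[ 0.001  0.294 -0.956]
 [ 1.     0.004  0.002]
 [ 0.004 -0.956 -0.294]]
q [-0.002  0.436  1.51  -0.296  1.3    0.415]
[-0.5, 8.5, -5.7, 2.3, -0.1, 0.2]
[-0.5, 16.8, -11.7, 4.7, -0.1, 0.2]
[-0.5, 25.7, -16.7, 7.1, -0.1, 0.2]
[-0.5, 35.0, -20.8, 9.5, -0.1, 0.2]
[-0.6, 44.7, -23.8, 11.4, -0.1, 0.2]
```

View pics/s6.png

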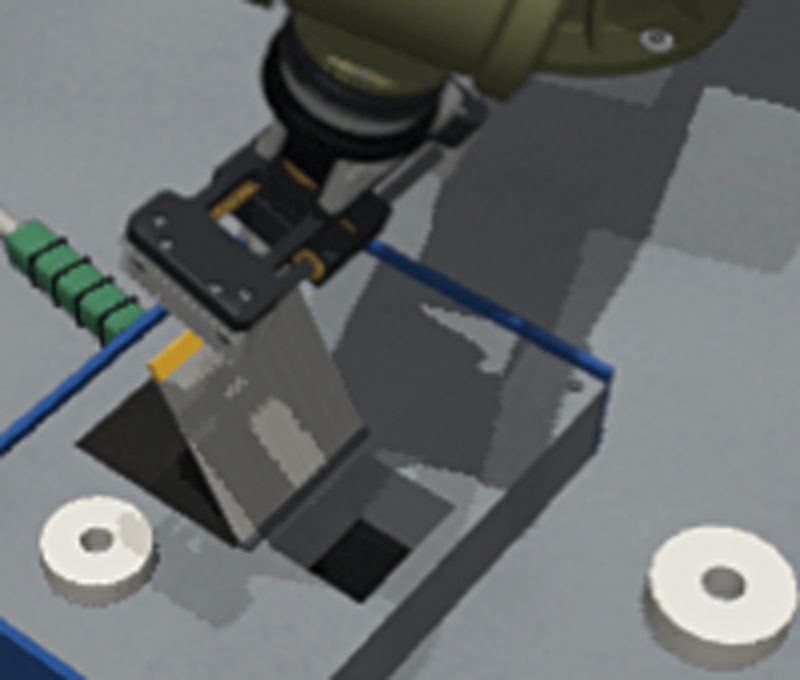

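The flap is past vertical at about 120°, yellow at (178,355), and the blank at (97,540) is clear of it.

```bash
python3 -m handwheel '[[[-0.5,8.5,-6,2.5,0,0,-1],[-0.5,17,-12,5,0,0,-1],[-0.5,26,-17,7,0,0,-1],[-0.5,35,-21,9.5,0,0,-1],[-0.5,44.5,-24,11.5,0,0,-1]]]'
python3 - <<'E'
from plan import *
rep(); rows([way(t) for t in (158,164,170,175,180)])
E
```

```text
clock: 7.93
eef_pos: [545.1, -74.3, 117.0]
eef_rot: [-1.665, -0.004, -0.323]
wrist_force: [2.4, 3.3, 1.7]
finger_gap: 0.7
t 7.93 st [ 78.9   0.2 117. ] gap 0.7 F st [-3.9  1.2  1.7]
tool axes in station (cols x,y,z)
 [[ 0.002  0.094 -0.996]
 [ 1.     0.004  0.002]
 [ 0.004 -0.996 -0.094]]
q [-0.157  0.408  1.615 -0.104  1.133  0.211]
[-0.3, 9.3, -1.7, 0.5, -0.1, 0.2]
[-0.3, 19.1, -4.4, 1.3, -0.1, 0.2]
[-0.3, 29.2, -6.1, 2.1, -0.1, 0.2]
[-0.4, 37.6, -6.7, 2.7, -0.1, 0.2]
[-0.4, 46.1, -6.5, 3.4, -0.1, 0.2]
```

```bash
python3 -m handwheel '[[[0,9.5,-2,1,0,0,-1],[0,19,-4.5,1.5,0,0,-1],[0,29,-6,3,0,0,-1],[0,37,-6.5,4,0,0,-1],[0,43,-6.5,5,0,0,-1]]]'
python3 - <<'E'
from plan import *
rep()
E
```

```text
clock: 8.35
eef_pos: [541.8, -84.6, 73.9]
eef_rot: [-1.578, -0.004, -0.323]
wrist_force: [0.4, -2.3, 4.1]
finger_gap: 0.5
t 8.35 st [89.6  0.3 73.9] gap 0.5 F st [2.1 1.1 4.1]
tool axes in station (cols x,y,z)
 [[ 0.002  0.007 -1.   ]
 [ 1.     0.004  0.002]
 [ 0.004 -1.    -0.007]]
q [-0.218  0.451  1.664 -0.009  1.024  0.109]
```

```bash
for i in 1 2; do python3 -m handwheel '[[[0,1.5,0,0,0,0,-1],[0,1.5,0,0,0,0,-1],[0,1.5,0,0,0,0,-1]]]'; done
python3 - <<'E'
from plan import *
rep()
E
```

```text
clock: 8.6
eef_pos: [541.7, -84.6, 72.4]
eef_rot: [-1.579, -0.003, -0.323]
wrist_force: [-1.1, -3.2, 2.9]
finger_gap: -0.1
clock: 8.85
eef_pos: [541.8, -84.6, 71.7]
eef_rot: [-1.58, -0.003, -0.322]
wrist_force: [-5.2, -2.9, 12.4]
finger_gap: 0.7
t 8.85 st [89.6  0.3 71.7] gap 0.7 F st [ 4.4 -4.  12.4]
tool axes in station (cols x,y,z)
 [[ 0.001  0.009 -1.   ]
 [ 1.     0.003  0.001]
 [ 0.003 -1.    -0.009]]
q [-0.217  0.454  1.665 -0.011  1.021  0.111]
```

```bash
python3 - <<'E'
from plan import *
for n,b in (('scene',(185,110,385,280)),('side',(170,130,370,280))):
  a,D=imaging.camera(n); np.save(f'pics/{n}7.npy',D); a=a[:,:,::-1].copy(); cv2.imwrite(f'pics/{n}7.png',a); crop('',a,*b,4,n+'7c.png')
T=tool(); a,D=imaging.camera('wrist'); cv2.imwrite('pics/w7.png',a[:,:,::-1])
rep()
E
```

```text
t 9.0 st [89.6  0.3 71.7] gap 0.2 F st [ 3.8 -4.3 12. ]
tool axes in station (cols x,y,z)
 [[ 0.001  0.009 -1.   ]
 [ 1.     0.003  0.001]
 [ 0.003 -1.    -0.009]]
q [-0.217  0.454  1.665 -0.011  1.021  0.111]
```

View pics/scene7c.png

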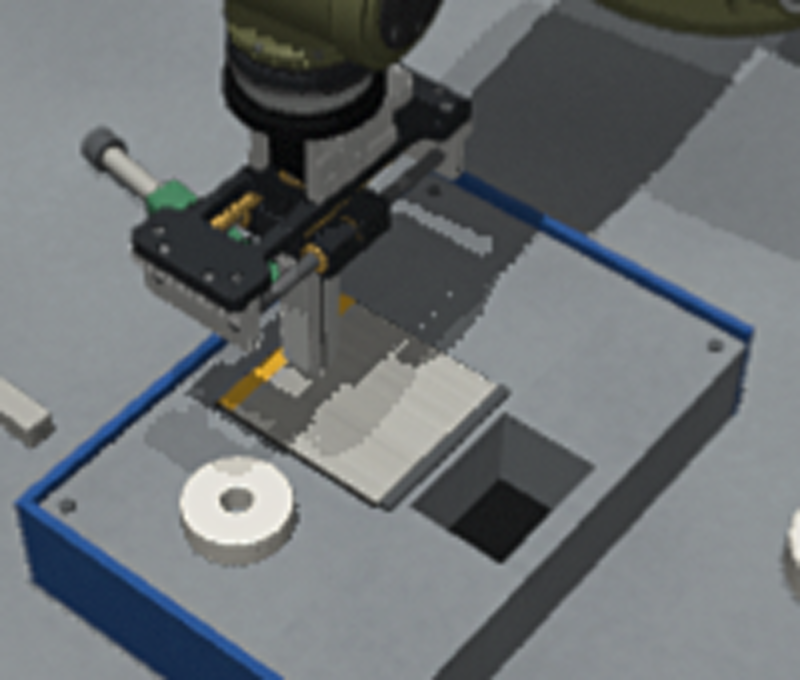

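View pics/side7c.png

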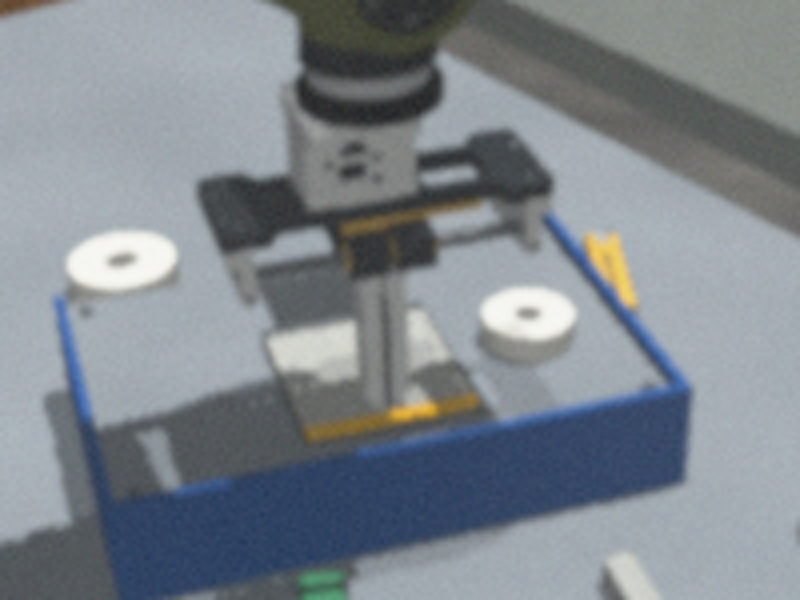

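View pics/w7.png

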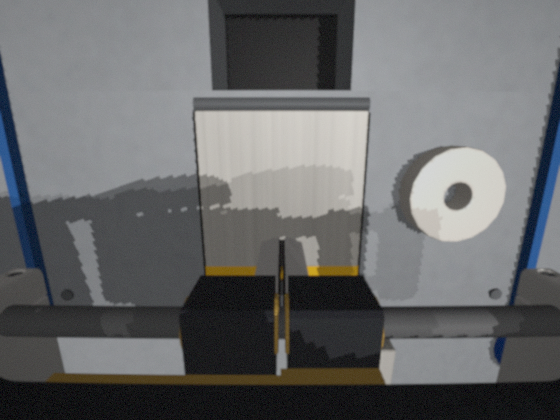

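The flap lies flat on the pad, with yellow visible at (260,375) either side of the fingers. The blank is clear at (237,500). 12 N is more than needed, so I'll ease the press a little and check it holds.

```bash
python3 -m handwheel '[[[0,0.5,0,0,0,0,-1],[0,0.5,0,0,0,0,-1],[0,0.5,0,0,0,0,-1],[0,0.5,0,0,0,0,-1],[0,0.5,0,0,0,0,-1]]]'
python3 - <<'E'
from plan import *
rep()
for i in range(3):
  a,D=imaging.camera('scene'); s=read_state(); print(s['clock'],s['eef_pos'][2].round(2),(S.T@s['wrist_force']).round(1))
g=lambda u,v:(u/4+185,v/4+110)
P=dep('scene',[g(440,390),g(380,470),g(330,440),g(290,400),g(240,400)],D); print(np.array([st(p) for p in P]).round(1))
print('blank',st(px2w('scene',[g(237,499)],78)[0]).round(1))
E
```

```text
clock: 9.42
eef_pos: [541.8, -84.5, 71.8]
eef_rot: [-1.581, -0.003, -0.322]
wrist_force: [-4.7, -2.8, 10.1]
finger_gap: 0.2
t 9.42 st [89.6  0.3 71.8] gap 0.2 F st [ 4.2 -3.6 10.1]
tool axes in station (cols x,y,z)
 [[ 0.     0.01  -1.   ]
 [ 1.     0.003  0.001]
 [ 0.003 -1.    -0.01 ]]
q [-0.217  0.454  1.664 -0.012  1.021  0.111]
9.4667 71.76 [ 4.  -3.9 11.5]
9.5167 71.77 [ 4.  -4.  11.5]
9.5667 71.78 [ 4.5 -3.8 12. ]
[[ 22.9 -27.1  66.1]
 [ 12.7  34.8  67.3]
 [ 46.7  33.3  63.6]
 [ 79.6  26.3  64.4]
 [100.1  42.2  63.7]]
blank [49.7 99.9 78. ]
```

```bash
python3 -c "
from cell import order; print(order.sign_off())"
```

```text
the job is handed in; nothing more can be done
None
```

I pushed the white blank about 100 mm sideways along the deck without gripping it. I then lifted the flap by its yellow edge with the closed fingertips and flipped it over its hinge onto the pad. The job was handed in at about 9.6 s, with the fingers still pressing the flap down.

- **Blank:** it stands on the deck at about station (50, 100) mm, so its nearest side is about 20 mm beyond the flap's side edge. The side camera put it about 5 mm off the scene camera's position, but both readings clear the flap.
- **Flap:** the camera depth reads its top at about 64 to 67 mm, where flat would be 64. The highest readings are near the hinge; I put that down to camera error. The press force jumped from about 3 N to 12 N when the flap met the pad.
- **Press:** it held steady at about 10 to 12 N, more than the 4 N or so needed. I tried to ease it slightly, with little effect.
- **Bystanders:** I never moved the arm to the tools or the other two rings, and the last views show nothing out of place.

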